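# Fetch the spare battery from the red-lidded parts box

## Robot

A 6-joint arm with a two-finger parallel gripper is mounted at the origin on the work surface. World frame = base frame: x ahead of the robot, y to its left, z up, the work surface at z = 0. Lengths are in mm, angles in rad, forces in N, time in s.
With the tool pointing down it reaches from about 375 to 825 mm from the base axis. Payload 5.5 kg.
Tool frame: the origin (TCP) lies between the finger pads; the fingertips stand 22 mm ahead of it and the grasp point (between the pads) lies 3 mm ahead of it (nose_length is the distance from the TCP to the fingertips, in mm); z points along the fingers, y is the line along which they close (so a half turn about z gives the same grasp; the last joint's range is limited). The gripper opens to 85 mm and grips with 20 to 120 N. Pads are 22 mm wide; open, the fingers measure 114 mm over their backs; the gripper's body (76 mm by 85 mm) begins 54 mm behind the grasp point. The pads swing forward as they close: fully open they stand 13 mm farther back than shut.
Start: joints at [-1.303, 0.314, -0.047, 1.21, 0, 1.571], TCP at [158.763, -578.61, 253.299] pointing down, gripper open.
Joint ranges: [-2.67, 2.67], [-0.69, 1.73], [-1.03, 1.25], [-2.08, 2.16], [-1.42, 1.45], [-3.14, 3.14]. Speed limits (rad/s): [2.39, 2.39, 3.01, 3.14, 3.14, 3.14].

## Interface

Orientations are given as a unit quaternion [w, x, y, z].
In Python, from station import get_obs, camera, job_done, nose_length gives the robot as it stands.
- The arm moves only by the tool move_arm, never from a script. Its argument "series" is text: rows parted by semicolons, each of 7 numbers parted by spaces: the shift along the tool's x, y, z as a fraction of full scale, then the turn, a rotation vector about the tool's x, y, z as a fraction of full scale, then the closure, from -1 (fully open) to 1 (shut). In form: dx dy dz wx wy wz gripper; .... A call has 1 to 8 rows; each row shifts and turns the commanded pose from where the row before left it, along the tool's axes as they then stand; what a row does not reach is not made up. Full scale, the value 1, is 40 mm for a shift and 4 degrees for a turn. A row lasts 1/12 s, in which the tool goes at most 41.7 mm and 7.16 degrees, less where a joint would pass 70% of its speed; a pose out of reach is approached as far as the arm can. A call with a number of a shift or a turn outside -1 to 1 is refused whole. A call with a gripper value outside its range is refused whole. The fingers move at their own pace and stop on an object; "squeeze" is the grip in N (left out, the last holds). Time passes only in rows, so rows that do not move let the fingers close. It gives the time, the measured TCP pose, the force, the opening and the grip force at its end, in the units of the state.
- get_obs(): the state, without advancing time (a new reading comes with each control period).
- camera(name): name is "side" or "top"; returns a dict with "img" (384x512x3 uint8, blue, green, red), "fx", "fy", "cx", "cy" (pixels), "rvec" (rotation vector, rad) and "tvec" (3), from world to camera coordinates, as OpenCV has them. Camera axes: x right, y down, z forward; pixel columns grow to the right and rows downward; lengths in mm; the calibration is good to about 2 mm. A picture is of the moment at which its call begins. There is no depth.
- job_done(): hands the job in; it is judged then, once.
The state is a dict: "clock": time; "joint_pos": joint angles; "qvel": joint speeds; "joint_torque": joint torques, N m; "tcp_pos": TCP position; "tool_rot": TCP orientation; "contact_force": force on the tool from outside, world axes, zero at the start; "torque": the same for the moment, N m; "finger_gap": finger opening in mm; "gripper_force": force on a finger pad.
Only numpy, scipy, OpenCV 4.12 (cv2) and the standard library are available. Lean on these libraries where they do the work, as an engineer would, in place of code of your own. Each camera call takes 0.05 s, during which the arm holds its last target. There are 200 camera calls.

## Task

Push the red lid fully open, leaving the other three lids shut, take the battery pack out and set it down gently, lying flat, in the empty half of the white job tray. Then slide the red lid fully shut again, and leave everything else on the bench where it is.

Things in the scene. Friction and masses are not known exactly. Their poses are not given: they have to be found in the camera images.
- battery_mid (a point): Centre of the spare battery pack: a rigid blue block with black ends, 80 (x) x 26 (y) x 24 (z) mm, about 0.11 kg. It lies flat on the floor of the red box, its long side (x) front to back, within 6 mm and 0.08 rad of the middle, so some 25 mm is free on either long side. Grasp it across its 26 mm width (y).
- battery: The same battery pack; origin at the centre of its underside, 12 mm below its centre.
- tray_bay (a point): Centre of the floor of the job tray's empty half, the one nearer the robot, 4 mm above the bench. It is 117 mm (x) x 135 mm (y) inside; its rim and dividing rib rise 12 mm over its floor. Axes: those of the tray, z up.
- tray: White job tray, fixed, 250 mm (x) x 145 mm (y), rim 16 mm high; origin at the centre of its underside. Its far half (+x) holds an opened orange meter, up to 34 mm over the bench.
- red_floor (a point): Centre of the floor of the red-lidded box's compartment, which is 116 mm (x) x 84 mm (y) inside and 30 mm deep. The box is fixed, grey, 124 (x) x 92 (y) x 50 mm, its walls 4 mm; x is the direction in which its lid opens. The four boxes stand in a row, 96 mm apart, in any order, on a carrier plate 6 mm thick.
- red_ridge (a point): Top centre of the white push ridge on the red lid; it travels with the lid. The ridge is a white bar standing across the lid near its front end: 56 mm long (y), 8 mm thick (x), 20 mm high over the lid's flat top. x points away from the robot, the way the lid opens; z up. With the lid shut, the box's middle is 45 mm further along x. The box rim is 26 mm below this point. Open, the lid sticks out 110 mm behind the box.
- red_lid (a joint): Travel of the red sliding lid in m: 0 shut, 0.110 fully open (stops at both ends). It moves along its ridge's x, takes about 2 to 3 N to push and stays where it is left.
- blue_ridge (a point): Top centre of the white push ridge on the blue lid; it travels with the lid. Box, lid and ridge are like the red ones in size; the battery is not in this box.
- blue_lid (a joint): Travel of the blue sliding lid in m: 0 shut, 0.110 fully open (stops at both ends). It moves along its ridge's x, takes about 2 to 3 N to push and stays where it is left.
- green_ridge (a point): Top centre of the white push ridge on the green lid; it travels with the lid. Box, lid and ridge are like the red ones in size; the battery is not in this box.
- green_lid (a joint): Travel of the green sliding lid in m: 0 shut, 0.110 fully open (stops at both ends). It moves along its ridge's x, takes about 2 to 3 N to push and stays where it is left.
- yellow_ridge (a point): Top centre of the white push ridge on the yellow lid; it travels with the lid. Box, lid and ridge are like the red ones in size; the battery is not in this box.
- yellow_lid (a joint): Travel of the yellow sliding lid in m: 0 shut, 0.110 fully open (stops at both ends). It moves along its ridge's x, takes about 2 to 3 N to push and stays where it is left.
- flux_bottle: Bystander: clear dispensing bottle, 44 mm across, 110 mm tall, standing; origin at the centre of its underside.
- cleaner_can: Bystander: metal can, 60 mm across, 140 mm tall, standing; origin at the centre of its underside.
- solder_reel: Bystander: blue reel, 64 mm across, 34 mm tall, lying flat; origin at the centre of its underside.
- phone: Bystander: black phone, 72 x 148 x 9 mm, lying flat; origin at the centre of its underside, long side along its y.
- screwdriver: Bystander: screwdriver with a red handle, about 170 mm long, lying along its x; origin under its middle.
- brush: Bystander: wooden-handled brush, about 160 mm long, lying along its x; origin under its middle.

How it is judged:
By the outcome, as a careful person would: the job done as asked, in the order asked, and still so for the second after the job is handed in, with the robot touching nothing.
It also fails if it takes over 72 s, if anything falls off the work surface, if the arm or the gripper's body presses on something with over 40 N, if the wrist force passes 120 N, or if a joint passes its speed limit or range.

## Working session

There is one attempt and no reset: what is moved stays moved. The work goes in short steps, Python scripts to look and compute and a tool call to move; the robot and the scene stay as the last step left them, time stands still between calls to the robot, and variables do not carry over. Pictures are saved under pics/ and viewed, at most 10 in all, crops included, and the job is handed in when it is done.

Besides the shell and the picture viewer there is one more tool, called as name(argument=value, ...) on one line, values as JSON. move_arm: Moves the arm, as the interface text tells. Its arguments: {"type":"object","properties":{"series":{"type":"string"},"squeeze":{"type":"number"}},"required":["series"]}

```bash
mkdir -p pics
python3 - <<'E'
from station import *
import cv2,numpy as np
for n in("top","side"):
    c=camera(n);np.save(f"pics/{n}.npy",c,allow_pickle=True);cv2.imwrite(f"pics/{n}0.png",c["img"])
    R=cv2.Rodrigues(np.array(c["rvec"],float))[0];print(n,c["fx"],c["cx"],c["cy"],(-R.T@np.array(c["tvec"]).ravel()).round(),R.round(2).tolist())
o=get_obs();print(o);print(nose_length() if callable(nose_length) else nose_length)
E
```

```text
top 455.94657473316516 249.8394781752475 193.25435886883398 [ 309.   -8. 1720.] [[0.0, -1.0, -0.0], [-0.99, -0.0, -0.16], [0.16, 0.0, -0.99]]
side 471.738416611961 259.0067203136006 188.28672195927663 [ -37.  700. 1271.] [[-0.76, -0.65, -0.01], [-0.5, 0.59, -0.63], [0.41, -0.47, -0.78]]
{'clock': 0.1, 'joint_pos': array([-1.30300581e+00,  3.14161009e-01, -4.79723409e-02,  1.21020730e+00,
       -1.45282077e-05,  1.57076389e+00]), 'qvel': array([ 0.00023265, -0.00192782,  0.00381309,  0.00089902, -0.00086018,
        0.0003548 ]), 'joint_torque': array([ 4.34359833e-05, -5.40770066e+01,  3.40539730e+01,  1.12497818e-02,
        4.25067196e-05, -1.25852472e-05]), 'tcp_pos': array([ 158.62764063, -578.1463326 ,  252.52029968]), 'tool_rot': array([-7.64284403e-04,  9.91046952e-01,  1.33511581e-01, -1.10267092e-04]), 'contact_force': array([-0.10223695, -0.07611814, -0.05471697]), 'torque': array([-0.00798351,  0.06824951, -0.03382966]), 'gripper_force': 0.0, 'finger_gap': 85.32349280083743}
22.0
```

View pics/top0.png

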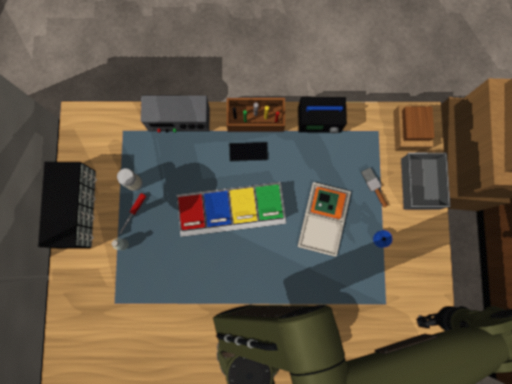

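View pics/side0.png

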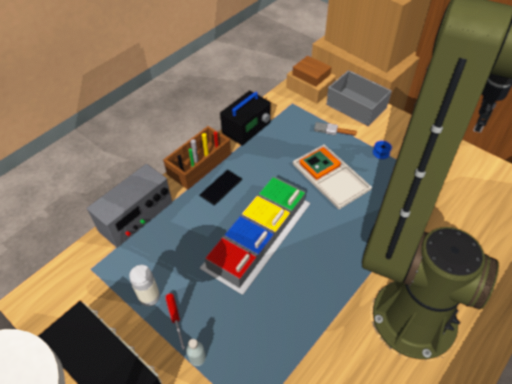

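The top view shows the red lid at about (191,211), then blue, yellow and green to the right. The white tray is at (325,218), with its empty half at (320,235). The flux bottle and screwdriver are to the left of the red box, well clear of it.

```bash
cat > h.py <<'E'
import cv2,numpy as np
def cam(c):
    R=cv2.Rodrigues(np.array(c["rvec"],float))[0];t=np.array(c["tvec"],float).ravel()
    K=np.array([[c["fx"],0,c["cx"]],[0,c["fy"],c["cy"]],[0,0,1.]]);return R,t,K
def ray(c,uv,z):
    R,t,K=cam(c);p=np.atleast_2d(uv).astype(float);d=(np.linalg.inv(K)@np.c_[p,np.ones(len(p))].T).T@R
    o=-R.T@t;return o+d*((z-o[2])/d[:,2])[:,None]
def proj(c,P):
    R,t,K=cam(c);return cv2.projectPoints(np.atleast_2d(P).astype(float),R,t,K,None)[0][:,0]
H={"red":[(0,8),(172,180)],"blue":[(105,125)],"green":[(50,80)],"yellow":[(22,33)]}
def mask(im,k,s=120,v=60):
    h=cv2.cvtColor(im,cv2.COLOR_BGR2HSV);m=0
    for a,b in H[k]: m=m|cv2.inRange(h,(a,s,v),(b,255,255))
    return m
def blob(m):
    cs=cv2.findContours(m,cv2.RETR_EXTERNAL,cv2.CHAIN_APPROX_NONE)[0];return max(cs,key=cv2.contourArea)
E
python3 - <<'E'
from h import *
for n in("top","side"):
    c=np.load(f"pics/{n}.npy",allow_pickle=True).item();im=c["img"]
    for k in H:
        m=mask(im,k,150 if k in("red","blue","yellow") else 120)
        roi=np.zeros_like(m)
        if n=="top":roi[175:240,170:292]=255
        else:roi[170:290,195:315]=255
        b=blob(m&roi);P=ray(c,b[:,0],62)[:,:2].astype(np.float32);r=cv2.minAreaRect(P)
        h=cv2.cvtColor(im,cv2.COLOR_BGR2HSV);x,y,w,hh=cv2.boundingRect(b)
        wm=cv2.inRange(h,(0,0,150),(180,90,255));hull=np.zeros_like(m);cv2.fillConvexPoly(hull,cv2.convexHull(b),255);wm&=hull
        ys,xs=np.nonzero(wm);q=(xs.mean(),ys.mean()) if len(xs) else (np.nan,)*2
        print(n,k,np.round(r[0],1),np.round(r[1]),round(r[2],1),"ridge px",np.round(q,1),len(xs),ray(c,q,82)[0].round(1))
    # tray
    h=cv2.cvtColor(im,cv2.COLOR_BGR2HSV);wm=cv2.inRange(h,(0,0,120),(180,70,255));roi=np.zeros_like(wm)
    if n=="top":roi[175:262,294:356]=255
    else:roi[140:215,288:375]=255
    b=blob(wm&roi);P=ray(c,b[:,0],16)[:,:2].astype(np.float32);r=cv2.minAreaRect(P)
    print(n,"tray",r,cv2.boxPoints(r).round().tolist())
c=np.load("pics/top.npy",allow_pickle=True).item()
cv2.imwrite("pics/z.png",cv2.resize(c["img"][170:265,165:365],None,fx=4,fy=4,interpolation=cv2.INTER_CUBIC))
E
```

```text
top red [503.1 213.9] [120.  86.] 7.2 ridge px [191.4 223.3] 27 [459.4 209.4  82. ]
top blue [515.9 119.8] [121.  86.] 7.3 ridge px [218.7 219.9] 20 [471.7 111.2  82. ]
top green [540.6 -70.3] [123.  85.] 7.4 ridge px [269.6 213.6] 33 [494.9 -72.2  82. ]
top yellow [528.6  24.7] [124.  86.] 7.1 ridge px [244.7 216.5] 35 [484.2  17.7  82. ]
top tray ((483.89501953125, -278.3521423339844), (148.73765563964844, 256.1492919921875), 75.97657775878906) [[342.0, -319.0], [590.0, -382.0], [626.0, -237.0], [378.0, -175.0]]
side red [501.9 217.9] [125.  86.] 7.3 ridge px [242.3 262. ] 59 [456.1 215.8  82. ]
side blue [514.9 122.8] [126.  85.] 7.3 ridge px [260.6 238.2] 74 [468.7 120.1  82. ]
side green [538.9 -67.8] [128.  85.] 7.6 ridge px [293.2 196.6] 77 [491.5 -66.9  82. ]
side yellow [525.8  27.4] [127.  88.] 7.3 ridge px [277.4 216.9] 53 [479.7  27.5  82. ]
side tray ((481.4732666015625, -271.7188415527344), (167.40603637695312, 270.37646484375), 75.71468353271484) [[330.0, -319.0], [592.0, -386.0], [633.0, -224.0], [371.0, -157.0]]
```

View pics/z.png

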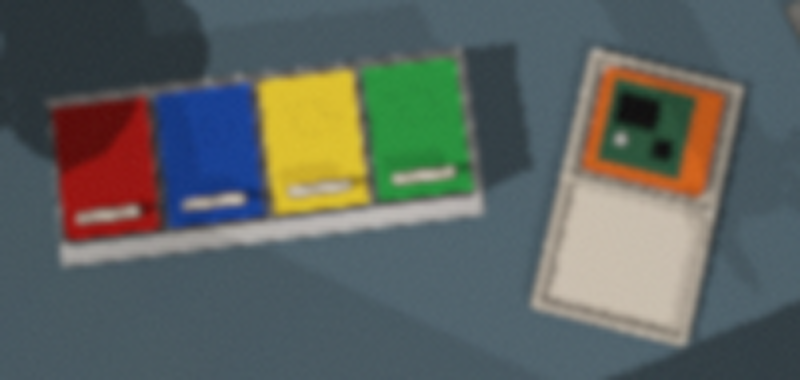

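The zoom confirms the layout. The red ridge is at zoom pixel (108,214), and the empty tray half is centred near (623,255). Measured positions:

- **Red ridge:** about (458, 210.5).
- **Box yaw:** 7.4°.
- **Bay centre:** about (424, -262).
- **Tray yaw:** about -14°.

I'm moving now.

move_arm(series="0.75 -0.58 0 0 0 0 1;0.75 -0.58 0 0 0 0 1;0.75 -0.58 0 0 0 0 1;0.75 -0.58 0 0 0 0 1;0.75 -0.58 0 0 0 0 1;0.75 -0.58 0 0 0 0 1;0.75 -0.58 0 0 0 0 1;0.75 -0.58 0 0 0 0 1", squeeze=30)

```text
clock: 0.77
tcp_pos: [341.6, -334.4, 253.1]
tool_rot: [-0.0, 0.991, 0.133, -0.0]
contact_force: [1.5, -0.5, 0.0]
finger_gap: -0.2
gripper_force: 0.0
```

```bash
cat >> h.py <<'E'
from scipy.spatial.transform import Rotation as Ro
def to(o,T,yaw=None):
    q=np.array(o["tool_rot"]);R=Ro.from_quat(q[[1,2,3,0]]);x=R.as_matrix()[:,0];y=np.degrees(np.arctan2(x[1],x[0]))
    d=R.inv().apply(np.array(T)-o["tcp_pos"])
    print("tcp",o["tcp_pos"].round(1),"yaw",y.round(2),"z",R.as_matrix()[:,2].round(3),"units",(d/40).round(2),"n",round(np.linalg.norm(d)/40,1))
    if yaw is not None:
        D=(R.inv()*Ro.from_euler("ZX",[yaw,180],degrees=True)).as_rotvec(degrees=True);print("turn units",(D/4).round(2))
    print("j",o["joint_pos"].round(2),"F",o["contact_force"].round(1),"gap",round(o["finger_gap"],1),"gf",round(o["gripper_force"],1),"t",round(o["clock"],2))
E
python3 -c "
from h import *;from station import *
to(get_obs(),[480,-100,250],7.5)"
```

```text
tcp [ 341.6 -334.4  253.1] yaw 15.32 z [-0.  0. -1.] units [ 4.88 -4.74  0.08] n 6.8
turn units [-0.    0.    1.96]
j [-0.77  0.08 -0.33  1.16  0.    2.1 ] F [ 1.5 -0.5  0. ] gap -0.2 gf 0.0 t 0.77
```

Run:
```python
import numpy as np
p0,p1,p2=map(np.array,([341.6,-334.4],[480,-90],[413,205.]))
way=[p0+(p1-p0)*i/20 for i in range(21)]+[p1+(p2-p1)*i/23 for i in range(1,24)]
R=[]
for i in range(43):
    a=np.radians(15.3+4*i+1);d=(way[i+1]-way[i])/40
    R.append(f"{d@[np.cos(a),np.sin(a)]:.2f} {d@[np.sin(a),-np.cos(a)]:.2f} 0 0 0 -1 1")
for k in range(0,43,8):print(";".join(R[k:k+8]))
```

```text
0.25 -0.24 0 0 0 -1 1;0.27 -0.23 0 0 0 -1 1;0.28 -0.21 0 0 0 -1 1;0.30 -0.19 0 0 0 -1 1;0.31 -0.17 0 0 0 -1 1;0.32 -0.14 0 0 0 -1 1;0.33 -0.12 0 0 0 -1 1;0.34 -0.10 0 0 0 -1 1
0.34 -0.07 0 0 0 -1 1;0.35 -0.05 0 0 0 -1 1;0.35 -0.03 0 0 0 -1 1;0.35 -0.00 0 0 0 -1 1;0.35 0.02 0 0 0 -1 1;0.35 0.05 0 0 0 -1 1;0.34 0.07 0 0 0 -1 1;0.34 0.10 0 0 0 -1 1
0.33 0.12 0 0 0 -1 1;0.32 0.14 0 0 0 -1 1;0.31 0.16 0 0 0 -1 1;0.30 0.19 0 0 0 -1 1;0.33 -0.04 0 0 0 -1 1;0.33 -0.01 0 0 0 -1 1;0.33 0.01 0 0 0 -1 1;0.33 0.03 0 0 0 -1 1
0.32 0.05 0 0 0 -1 1;0.32 0.08 0 0 0 -1 1;0.31 0.10 0 0 0 -1 1;0.31 0.12 0 0 0 -1 1;0.30 0.14 0 0 0 -1 1;0.29 0.16 0 0 0 -1 1;0.27 0.18 0 0 0 -1 1;0.26 0.20 0 0 0 -1 1
0.25 0.22 0 0 0 -1 1;0.23 0.23 0 0 0 -1 1;0.21 0.25 0 0 0 -1 1;0.20 0.26 0 0 0 -1 1;0.18 0.28 0 0 0 -1 1;0.16 0.29 0 0 0 -1 1;0.14 0.30 0 0 0 -1 1;0.12 0.31 0 0 0 -1 1
0.09 0.32 0 0 0 -1 1;0.07 0.32 0 0 0 -1 1;0.05 0.33 0 0 0 -1 1
```

move_arm(series="0.25 -0.24 0 0 0 -1 1;0.27 -0.23 0 0 0 -1 1;0.28 -0.21 0 0 0 -1 1;0.3 -0.19 0 0 0 -1 1;0.31 -0.17 0 0 0 -1 1;0.32 -0.14 0 0 0 -1 1;0.33 -0.12 0 0 0 -1 1;0.34 -0.1 0 0 0 -1 1")

```text
clock: 1.43
tcp_pos: [398.1, -238.2, 253.0]
tool_rot: [-0.0, 0.915, 0.403, -0.0]
contact_force: [0.1, 0.3, -0.8]
finger_gap: 0.1
gripper_force: 0.0
```

move_arm(series="0.34 -0.07 0 0 0 -1 1;0.35 -0.05 0 0 0 -1 1;0.35 -0.03 0 0 0 -1 1;0.35 0 0 0 0 -1 1;0.35 0.02 0 0 0 -1 1;0.35 0.05 0 0 0 -1 1;0.34 0.07 0 0 0 -1 1;0.34 0.1 0 0 0 -1 1")

```text
clock: 2.1
tcp_pos: [455.0, -141.5, 252.9]
tool_rot: [-0.0, 0.769, 0.64, -0.0]
contact_force: [-0.9, -0.5, -0.2]
finger_gap: 0.3
gripper_force: 0.0
```

move_arm(series="0.33 0.12 0 0 0 -1 1;0.32 0.14 0 0 0 -1 1;0.31 0.16 0 0 0 -1 1;0.3 0.19 0 0 0 -1 1;0.33 -0.04 0 0 0 -1 1;0.33 -0.01 0 0 0 -1 1;0.33 0.01 0 0 0 -1 1;0.33 0.03 0 0 0 -1 1")

```text
clock: 2.77
tcp_pos: [472.3, -41.3, 252.9]
tool_rot: [-0.0, 0.563, 0.827, -0.0]
contact_force: [-0.3, -0.8, 0.1]
finger_gap: -0.1
gripper_force: 0.0
```

move_arm(series="0.32 0.05 0 0 0 -1 1;0.32 0.08 0 0 0 -1 1;0.31 0.1 0 0 0 -1 1;0.31 0.12 0 0 0 -1 1;0.3 0.14 0 0 0 -1 1;0.29 0.16 0 0 0 -1 1;0.27 0.18 0 0 0 -1 1;0.26 0.2 0 0 0 -1 1")

```text
clock: 3.43
tcp_pos: [450.5, 61.4, 253.0]
tool_rot: [-0.0, 0.313, 0.95, -0.0]
contact_force: [0.9, -0.1, 0.4]
finger_gap: -0.4
gripper_force: 0.0
```

move_arm(series="0.25 0.22 0 0 0 -1 1;0.23 0.23 0 0 0 -1 1;0.21 0.25 0 0 0 -1 1;0.2 0.26 0 0 0 -1 1;0.18 0.28 0 0 0 -1 1;0.16 0.29 0 0 0 -1 1;0.14 0.3 0 0 0 -1 1;0.12 0.31 0 0 0 -1 1")

```text
clock: 4.1
tcp_pos: [428.1, 164.5, 253.0]
tool_rot: [-0.0, 0.039, 0.999, -0.0]
contact_force: [-0.2, -0.4, -0.0]
finger_gap: -0.1
gripper_force: 0.0
```

move_arm(series="0.09 0.32 0 0 0 -1 1;0.07 0.32 0 0 0 -1 1;0.05 0.33 0 0 0 -1 1;0 0 0 0 0 0 1")

```text
clock: 4.43
tcp_pos: [420.1, 204.5, 253.0]
tool_rot: [-0.0, -0.066, 0.998, 0.0]
contact_force: [-0.3, 0.0, -0.2]
finger_gap: 0.2
gripper_force: 0.0
```

```bash
python3 -c "
from h import *;from station import *
to(get_obs(),[413,204.5,94],187.5)"
```

```text
tcp [420.1 204.5 253. ] yaw -172.41 z [-0.001  0.001 -1.   ] units [0.17 0.02 3.97] n 4.0
turn units [ 0.01 -0.01  0.02]
j [ 0.45  0.06 -0.35  1.15  0.    0.32] F [-0.3  0.  -0.2] gap 0.2 gf 0.0 t 4.43
```

move_arm(series="0.17 0 0.8 0 0 0 1;0 0 0.8 0 0 0 1;0 0 0.8 0 0 0 1;0 0 0.8 0 0 0 1;0 0 0.6 0 0 0 1;0 0 0.2 0 0 0 1;0 0 0 0 0 0 1")

```text
clock: 5.02
tcp_pos: [412.1, 200.8, 91.4]
tool_rot: [-0.002, -0.063, 0.998, -0.001]
contact_force: [-1.0, 0.6, -0.1]
finger_gap: 0.4
gripper_force: 0.0
```

move_arm(series="-0.3 0 0 0 0 0 1;-0.3 0 0 0 0 0 1;-0.2 0 0 0 0 0 1;-0.2 0 0 0 0 0 1;-0.2 0 0 0 0 0 1;0 0 0 0 0 0 1")

```text
clock: 5.52
tcp_pos: [463.8, 208.7, 94.1]
tool_rot: [0.001, -0.064, 0.998, 0.0]
contact_force: [0.0, 0.6, 0.6]
finger_gap: -0.2
gripper_force: 0.0
```

```bash
python3 -c "
from h import *;from station import *
to(get_obs(),[552.2,222.8,92],187.5)"
```

```text
tcp [463.8 208.7  94.1] yaw -172.69 z [ 0.002  0.001 -1.   ] units [-2.24  0.07  0.06] n 2.2
turn units [ 0.01  0.03 -0.05]
j [ 0.42  0.27 -0.5   0.8  -0.    0.3 ] F [0.  0.6 0.6] gap -0.2 gf 0.0 t 5.52
```

Run:
```python
from h import *;from station import *
s=camera("side");t=camera("top");f=lambda i:cv2.resize(i,None,fx=4,fy=4,interpolation=cv2.INTER_CUBIC)
a=f(s["img"][180:300,200:300]);b=f(t["img"][170:290,170:270])
cv2.imwrite("pics/p1.png",np.hstack([a,b]));to(get_obs(),[552.2,222.8,92],187.5)
```

```text
tcp [462.2 208.3  93.6] yaw -172.68 z [ 0.001  0.    -1.   ] units [-2.28  0.07  0.04] n 2.3
turn units [ 0.    0.01 -0.04]
j [ 0.42  0.27 -0.5   0.8  -0.    0.3 ] F [-0.5 -0.2  0.1] gap 0.1 gf 0.0 t 5.62
```

View pics/p1.png

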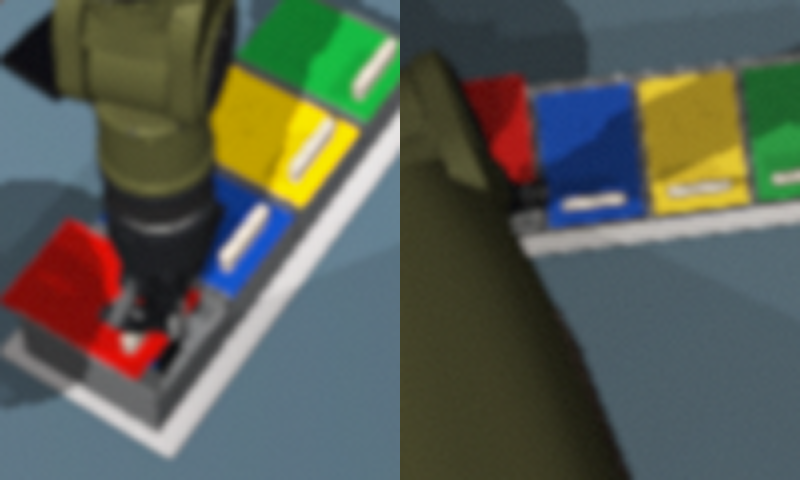

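The side crop shows the red lid slid back about 20 mm, with the ridge in front of the closed fingers at (130,340). The blue lid is still shut. I'll keep pushing.

move_arm(series="-0.25 0.02 0 0 0 0 1;-0.25 0.02 0 0 0 0 1;-0.25 0.02 0 0 0 0 1;-0.25 0 0 0 0 0 1;-0.25 0 0 0 0 0 1;-0.25 0 0 0 0 0 1;-0.2 0 0 0 0 0 1;-0.1 0 0 0 0 0 1")

```text
clock: 6.28
tcp_pos: [534.1, 220.0, 93.2]
tool_rot: [0.0, -0.064, 0.998, 0.0]
contact_force: [-1.2, -2.5, 0.0]
finger_gap: 0.1
gripper_force: 1.0
```

move_arm(series="-0.1 0 0 0 0 0 1;-0.1 0 0 0 0 0 1;-0.1 0 0 0 0 0 1;-0.1 0 0 0 0 0 1")

```text
clock: 6.62
tcp_pos: [548.5, 221.9, 93.2]
tool_rot: [-0.0, -0.064, 0.998, -0.0]
contact_force: [-2.0, -0.3, 0.4]
finger_gap: -0.3
gripper_force: 1.0
```

```bash
python3 -c "
from h import *;from station import *
to(get_obs(),[552.2,222.8,92],187.5)"
```

```text
tcp [548.5 221.9  93.2] yaw -172.65 z [-0. -0. -1.] units [-0.1   0.01  0.03] n 0.1
turn units [-0.   -0.01 -0.04]
j [ 0.38  0.41 -0.3   0.87  0.    0.26] F [-2.  -0.3  0.4] gap -0.3 gf 1.0 t 6.62
```

Pushing on gently in small steps until I feel the stop.

move_arm(series="-0.05 0 0 0 0 0 1;-0.05 0 0 0 0 0 1;-0.05 0 0 0 0 0 1;0 0 0 0 0 0 1")

```text
clock: 6.95
tcp_pos: [553.2, 222.5, 93.1]
tool_rot: [-0.001, -0.064, 0.998, 0.0]
contact_force: [-5.5, -2.3, 1.9]
finger_gap: 0.1
gripper_force: 2.6
```

move_arm(series="-0.05 0 0 0 0 0 1;-0.05 0 0 0 0 0 1;0 0 0 0 0 0 1")

```text
clock: 7.2
tcp_pos: [553.4, 222.6, 92.8]
tool_rot: [-0.005, -0.064, 0.998, -0.0]
contact_force: [-16.2, -2.5, 11.5]
finger_gap: -0.0
gripper_force: 8.3
```

That's the stop: 16 N, and the finger is where the full 110 mm of travel puts it. Next I'll back off, raise, and clear the view.

move_arm(series="0.3 0 0 0 0 0 1;0.3 0 -0.5 0 0 0 1;0 0 -1 0 0 0 1;0 0 -1 0 0 0 0;0 0.8 -0.5 0 0 0 0;0 1 0 0 0 0 0;0 1 0 0 0 0 0;0 1 0 0 0 0 0")

```text
clock: 7.87
tcp_pos: [516.0, 373.1, 215.1]
tool_rot: [0.002, -0.064, 0.998, 0.001]
contact_force: [0.9, 0.5, -0.6]
finger_gap: 42.9
gripper_force: 0.0
```

move_arm(series="0 1 0 0 0 0 0;0 1 0 0 0 0 0;0 0 0 0 0 0 0")

```text
clock: 8.12
tcp_pos: [503.6, 457.7, 213.3]
tool_rot: [0.001, -0.067, 0.998, 0.003]
contact_force: [-0.0, -0.5, 0.1]
finger_gap: 42.6
gripper_force: 0.0
```

Run:
```python
from h import *;from station import *
f=lambda i:cv2.resize(i,None,fx=4,fy=4,interpolation=cv2.INTER_CUBIC)
c={n:camera(n) for n in("side","top")};np.save("pics/open.npy",c,allow_pickle=True)
a=f(c["side"]["img"][200:300,200:300]);b=f(c["top"]["img"][160:260,160:260])
cv2.imwrite("pics/p2.png",np.hstack([a,b]))
C=np.array([502.3,216.4]);X=np.array([.9914,.1305]);Y=np.array([-.1305,.9914])
for n in c:
    im=c[n]["img"];hull=np.zeros(im.shape[:2],np.uint8)
    quad=np.array([[*(C+a*X+b*Y),56] for a,b in((-58,-42),(-58,42),(46,42),(46,-42))])
    cv2.fillConvexPoly(hull,proj(c[n],quad).astype(int),255)
    m=mask(im,"blue",110,30)&hull;b=blob(m);P=ray(c[n],b[:,0],50)[:,:2].astype(np.float32);r=cv2.minAreaRect(P)
    print(n,[np.round(v,1) for v in r],"box frame",((np.array(r[0])-C)@np.c_[X,Y]).round(1),"area",cv2.contourArea(b))
to(get_obs(),[502.3,216.4,150],187.5)
```

```text
side [array([494.9, 224.3]), array([72.2, 34.5]), np.float64(11.0)] box frame [-6.3  8.8] area 214.5
top [array([497.5, 215.4]), array([67.8, 27.8]), np.float64(8.5)] box frame [-4.9 -0.4] area 113.0
tcp [504.6 452.2 213.2] yaw -172.49 z [ 0.001  0.001 -1.   ] units [ 0.83 -5.84  1.57] n 6.1
turn units [0.01 0.01 0.  ]
j [0.73 0.48 0.1  1.19 0.   0.6 ] F [-0.   0.1 -0.1] gap 43.0 gf 0.0 t 8.22
```

View pics/p2.png

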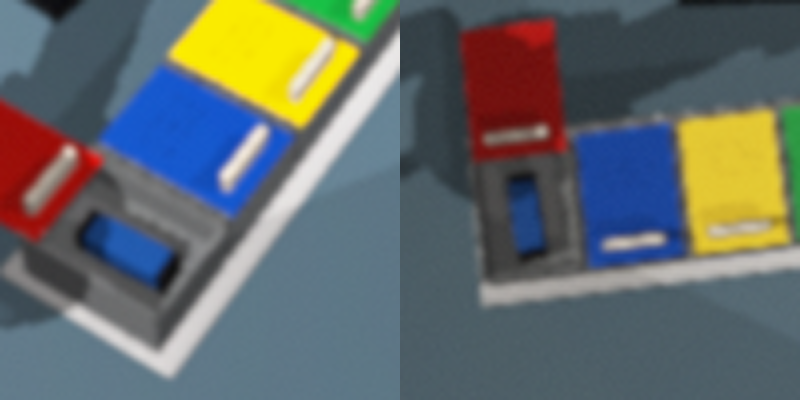

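The crops show the red lid fully open, with the other three shut. The battery (blue with black ends) is in the compartment, at crop pixel (527,216) in the top view and about (130,250) in the side view.

Run:
```python
from h import *;from station import *
c=np.load("pics/open.npy",allow_pickle=True).item()
C=np.array([502.3,216.4]);X=np.array([.9914,.1305]);Y=np.array([-.1305,.9914])
for n,uv in(("top",[[191.9-.4,214-.4],[190.4,203.8],[193.3,224.4]]),("side",[[232.,261.5],[221.5,256.],[244.,268.]])):
    P=ray(c[n],uv,50)[:,:2];print(n,P.round(1).tolist(),((P-C)@np.c_[X,Y]).round(1).tolist())
# blue only, strict saturation, top
im=c["top"]["img"];h=cv2.cvtColor(im,cv2.COLOR_BGR2HSV)
m=cv2.inRange(h,(100,120,40),(125,255,255));roi=np.zeros_like(m);roi[200:228,182:201]=255
b=blob(m&roi);print(cv2.minAreaRect(b[:,0]),cv2.fitLine(b[:,0].astype(np.float32),2,0,.01,.01).ravel().round(2))
P=ray(c["top"],b[:,0],50)[:,:2].astype(np.float32);r=cv2.minAreaRect(P);print(r)
```

```text
top [[498.0, 214.1], [534.4, 219.0], [458.1, 206.6]] [[-4.6, -1.7], [32.1, -1.6], [-45.1, -4.0]]
side [[493.8, 221.3], [530.4, 227.8], [452.2, 214.6]] [[-7.8, 6.0], [29.4, 7.6], [-49.9, 4.7]]
((191.23269653320312, 213.82672119140625), (18.20918083190918, 7.2637715339660645), 84.2894058227539) [1.5000e-01 9.9000e-01 1.9116e+02 2.1391e+02]
((497.3563232421875, 215.09515380859375), (67.67300415039062, 26.698680877685547), 7.059677600860596)
```

move_arm(series="0.15 -0.97 0 0 0 0 0;0.15 -0.97 0 0 0 0 0;0.15 -0.97 0 0 0 0 0;0.16 -0.97 0 0 0 0 0;0.16 -0.97 0.3 0 0 0 0;0.16 -0.97 0.6 0 0 -0.25 0;0 0 0.6 0 0 0 0;0 0 0 0 0 0 0")

```text
clock: 8.88
tcp_pos: [495.5, 214.1, 152.4]
tool_rot: [-0.002, -0.07, 0.998, -0.001]
contact_force: [-0.4, -0.5, -0.6]
finger_gap: 42.9
gripper_force: 0.0
```

Run:
```python
from h import *;from station import *
to(get_obs(),[498,216.5,51],188.4)
```

```text
tcp [495.5 214.1 152.4] yaw -171.94 z [-0.005 -0.002 -1.   ] units [-0.08  0.06  2.53] n 2.5
turn units [-0.02 -0.07 -0.09]
j [ 0.41  0.27 -0.35  0.96 -0.    0.27] F [-0.4 -0.5 -0.6] gap 42.9 gf 0.0 t 8.88
```

move_arm(series="-0.03 0.03 0.5 0 0 0 0;0 0 0.5 0 0 0 0;0 0 0.5 0 0 0 0;0 0 0.3 0 0 0 0;0 0 0 0 0 0 0;0 0 0 0 0 0 0")

```text
clock: 9.38
tcp_pos: [499.1, 219.8, 84.2]
tool_rot: [-0.0, -0.073, 0.997, 0.0]
contact_force: [-0.2, -0.5, 0.2]
finger_gap: 42.5
gripper_force: 0.0
```

Run:
```python
from h import *;from station import *
to(get_obs(),[498,216.5,51],188.4)
```

```text
tcp [499.1 219.8  84.2] yaw -171.65 z [-0.  0. -1.] units [ 0.04 -0.08  0.83] n 0.8
turn units [ 0.   -0.   -0.01]
j [ 0.41  0.34 -0.42  0.81  0.    0.27] F [-0.2 -0.5  0.2] gap 42.5 gf 0.0 t 9.38
```

move_arm(series="0.03 -0.08 0.1 0 0 0 0;0 0 0.2 0 0 0 0;0 0 0.2 0 0 0 0;0 0 0.2 0 0 0 0;0 0 0.12 0 0 0 0;0 0 0 0 0 0 0")

```text
clock: 9.88
tcp_pos: [497.1, 215.9, 49.3]
tool_rot: [-0.001, -0.073, 0.997, -0.0]
contact_force: [-0.1, -0.5, -0.2]
finger_gap: 42.5
gripper_force: 0.0
```

move_arm(series="0 0 0 0 0 0 0.2;0 0 0 0 0 0 0.3;0 0 0 0 0 0 0.5;0 0 0 0 0 0 0.5;0 0 0 0 0 0 0.6;0 0 0 0 0 0 0.6;0 0 0 0 0 0 0.6", squeeze=40)

```text
clock: 10.47
tcp_pos: [498.5, 216.5, 51.2]
tool_rot: [0.0, -0.073, 0.997, 0.0]
contact_force: [-0.2, 0.3, 3.8]
finger_gap: 25.1
gripper_force: 40.0
```

move_arm(series="0 0 -0.2 0 0 0 0.6;0 0 -0.4 0 0 0 0.6;0 0 -0.6 0 0 0 0.6;0 0 -0.8 0 0 0 0.6;0 0 -0.8 0 0 0 0.6;0 0 -0.2 0 0 0 0.6;0 0 0 0 0 0 0.6")

```text
clock: 11.05
tcp_pos: [500.0, 217.1, 174.0]
tool_rot: [0.003, -0.073, 0.997, 0.001]
contact_force: [0.3, -0.2, -0.8]
finger_gap: 25.1
gripper_force: 39.7
```

Run:
```python
from h import *;from station import *
o=get_obs();to(o,[424,-262,150],166)
p=o["tcp_pos"][:2];way=[p+(np.array(w)-p)*0 for w in[0]];
mid=np.array([500,-20.]);end=np.array([424,-262.])
way=[p+(mid-p)*i/8 for i in range(9)]+[mid+(end-mid)*i/9 for i in range(1,10)]
R=[]
for i in range(17):
    a=np.radians(188.4-min(22.4,1.6*i+.8));d=(way[i+1]-way[i])/40
    R.append(f"{d@[np.cos(a),np.sin(a)]:.2f} {d@[np.sin(a),-np.cos(a)]:.2f} 0 0 0 {0.4 if i<14 else 0} 0.6")
for k in range(0,17,8):print(";".join(R[k:k+8]))
```

```text
tcp [500.  217.1 174. ] yaw -171.66 z [ 0.005  0.002 -1.   ] units [  3.62 -11.58   0.56] n 12.1
turn units [0.04 0.07 5.59]
j [ 0.41  0.25 -0.31  1.   -0.    0.26] F [ 0.3 -0.2 -0.8] gap 25.1 gf 39.7 t 11.05
0.10 -0.73 0 0 0 0.4 0.6;0.08 -0.74 0 0 0 0.4 0.6;0.06 -0.74 0 0 0 0.4 0.6;0.04 -0.74 0 0 0 0.4 0.6;0.02 -0.74 0 0 0 0.4 0.6;-0.01 -0.74 0 0 0 0.4 0.6;-0.03 -0.74 0 0 0 0.4 0.6;-0.05 -0.74 0 0 0 0.4 0.6
0.15 -0.69 0 0 0 0.4 0.6;0.13 -0.69 0 0 0 0.4 0.6;0.11 -0.70 0 0 0 0.4 0.6;0.09 -0.70 0 0 0 0.4 0.6;0.07 -0.70 0 0 0 0.4 0.6;0.05 -0.70 0 0 0 0.4 0.6;0.04 -0.70 0 0 0 0 0.6;0.04 -0.70 0 0 0 0 0.6
0.04 -0.70 0 0 0 0 0.6
```

move_arm(series="0.1 -0.73 0 0 0 0.4 0.6;0.08 -0.74 0 0 0 0.4 0.6;0.06 -0.74 0 0 0 0.4 0.6;0.04 -0.74 0 0 0 0.4 0.6;0.02 -0.74 0 0 0 0.4 0.6;-0.01 -0.74 0 0 0 0.4 0.6;-0.03 -0.74 0 0 0 0.4 0.6;-0.05 -0.74 0 0 0 0.4 0.6")

```text
clock: 11.72
tcp_pos: [499.6, -22.1, 169.0]
tool_rot: [-0.001, 0.039, 0.999, 0.0]
contact_force: [0.4, 0.8, -0.6]
finger_gap: 25.0
gripper_force: 39.8
```

move_arm(series="0.15 -0.69 0 0 0 0.4 0.6;0.13 -0.69 0 0 0 0.4 0.6;0.11 -0.7 0 0 0 0.4 0.6;0.09 -0.7 0 0 0 0.4 0.6;0.07 -0.7 0 0 0 0.4 0.6;0.05 -0.7 0 0 0 0.4 0.6;0.04 -0.7 0 0 0 0 0.6;0.04 -0.7 0 0 0 0 0.6")

```text
clock: 12.38
tcp_pos: [434.3, -237.0, 169.0]
tool_rot: [-0.001, 0.122, 0.992, 0.001]
contact_force: [-0.0, -1.0, -0.5]
finger_gap: 25.1
gripper_force: 39.8
```

move_arm(series="0.04 -0.7 0 0 0 0 0.6;0 0 0.5 0 0 0 0.6;0 0 0.6 0 0 0 0.6;0 0 0 0 0 0 0.6")

```text
clock: 12.72
tcp_pos: [423.8, -261.6, 121.6]
tool_rot: [-0.004, 0.123, 0.992, 0.002]
contact_force: [-1.4, 0.6, -0.8]
finger_gap: 25.3
gripper_force: 39.8
```

Run:
```python
from h import *;from station import *
c={n:camera(n) for n in("side","top")}
f=lambda i:cv2.resize(i,None,fx=4,fy=4,interpolation=cv2.INTER_CUBIC)
cv2.imwrite("pics/p3.png",np.hstack([f(c["side"]["img"][115:225,285:385]),f(c["top"]["img"][170:280,280:380])]))
to(get_obs(),[424,-262,30],166)
```

```text
tcp [ 425.9 -262.1  125.2] yaw 165.94 z [-0.004  0.002 -1.   ] units [ 0.04 -0.01  2.38] n 2.4
turn units [ 0.02 -0.06 -0.02]
j [-0.55  0.22 -0.47  0.88  0.   -0.31] F [0.1 0.9 0.1] gap 25.2 gf 39.8 t 12.82
```

View pics/p3.png

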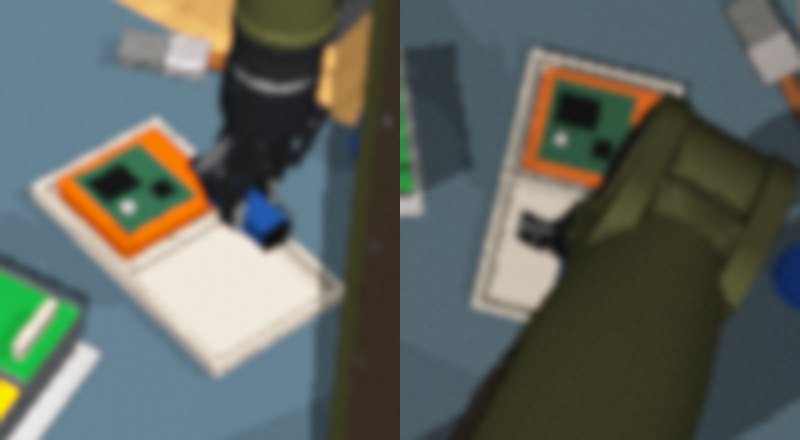

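The battery is level in the gripper, above the empty tray half (side crop (260,215), high above the floor). Lowering it gently.

move_arm(series="0.03 0 0.5 0 0 0 0.6;0 0 0.5 0 0 0 0.6;0 0 0.5 0 0 0 0.6;0 0 0.35 0 0 0 0.6;0 0 0.2 0 0 0 0.6;0 0 0.1 0 0 0 0.6;0 0 0 0 0 0 0.6;0 0 0 0 0 0 0.6")

```text
clock: 13.48
tcp_pos: [427.2, -263.0, 41.6]
tool_rot: [0.0, 0.122, 0.993, -0.0]
contact_force: [0.1, -0.1, -0.2]
finger_gap: 25.4
gripper_force: 39.8
```

move_arm(series="0 0 0.05 0 0 0 0.6;0 0 0.05 0 0 0 0.6;0 0 0.03 0 0 0 0.6;0 0 0 0 0 0 0.6")

```text
clock: 13.82
tcp_pos: [426.5, -262.9, 35.6]
tool_rot: [0.0, 0.122, 0.992, -0.0]
contact_force: [0.2, 0.9, -0.6]
finger_gap: 24.8
gripper_force: 39.8
```

move_arm(series="0 0 0.03 0 0 0 0.6;0 0 0.03 0 0 0 0.6;0 0 0.02 0 0 0 0.6;0 0 0 0 0 0 0.6;0 0 0 0 0 0 0.6")

```text
clock: 14.23
tcp_pos: [426.4, -262.8, 32.3]
tool_rot: [-0.0, 0.122, 0.992, 0.0]
contact_force: [0.1, -0.1, -1.3]
finger_gap: 25.0
gripper_force: 39.8
```

move_arm(series="0 0 0.02 0 0 0 0.6;0 0 0.02 0 0 0 0.6;0 0 0.01 0 0 0 0.6;0 0 0 0 0 0 0.6")

```text
clock: 14.57
tcp_pos: [426.4, -262.8, 30.3]
tool_rot: [-0.0, 0.122, 0.992, 0.0]
contact_force: [-0.0, -0.1, -0.3]
finger_gap: 25.2
gripper_force: 39.8
```

move_arm(series="0 0 0.01 0 0 0 0.6;0 0 0.01 0 0 0 0.6;0 0 0 0 0 0 0.6;0 0 0 0 0 0 0.6")

```text
clock: 14.9
tcp_pos: [426.5, -262.8, 29.6]
tool_rot: [-0.0, 0.122, 0.992, -0.0]
contact_force: [0.9, -0.8, -1.3]
finger_gap: 25.2
gripper_force: 39.8
```

move_arm(series="0 0 0.01 0 0 0 0.6;0 0 0.01 0 0 0 0.6;0 0 0 0 0 0 0.6;0 0 0 0 0 0 0.6")

```text
clock: 15.23
tcp_pos: [426.6, -262.9, 29.1]
tool_rot: [0.0, 0.122, 0.992, -0.0]
contact_force: [-1.5, 1.5, 5.8]
finger_gap: 25.1
gripper_force: 40.5
```

Contact (about 6 N). Releasing now.

move_arm(series="0 0 0 0 0 0 0.36;0 0 0 0 0 0 0.3;0 0 0 0 0 0 0.2;0 0 0 0 0 0 0.1;0 0 0 0 0 0 0;0 0 0 0 0 0 0;0 0 -0.2 0 0 0 0;0 0 -0.5 0 0 0 0", squeeze=30)

```text
clock: 15.9
tcp_pos: [424.7, -261.7, 55.3]
tool_rot: [-0.002, 0.122, 0.992, 0.001]
contact_force: [-0.9, -0.2, -0.6]
finger_gap: 42.8
gripper_force: 0.0
```

move_arm(series="0 0 -1 0 0 0 0;0 0 -1 0 0 0 0;0 0 -1 0 0 0 0.5;0 0 -1 0 0 0 1;0 0 0 0 0 0 1")

```text
clock: 16.32
tcp_pos: [430.1, -265.1, 225.5]
tool_rot: [0.006, 0.122, 0.992, -0.003]
contact_force: [1.4, -0.8, 0.5]
finger_gap: 7.1
gripper_force: 0.0
```

Run:
```python
from h import *;from station import *
o=get_obs();p=o["tcp_pos"][:2]
# finish behind open ridge: ridge open ~ (567,225); finger 15 behind + 30 margin
X=np.array([.9914,.1305]);end=np.array([567.3,225.])+X*47
print(end,np.linalg.norm(end));to(o,[*end,170],187.5)
mid=np.array([520,-20.])
way=[p+(mid-p)*i/8 for i in range(9)]+[mid+(end-mid)*i/8 for i in range(1,9)]
R=[]
for i in range(16):
    a=np.radians(166+min(21.6,1.6*i+.8));d=(way[i+1]-way[i])/40
    R.append(f"{d@[np.cos(a),np.sin(a)]:.2f} {d@[np.sin(a),-np.cos(a)]:.2f} 0 0 0 {-0.4 if i<13 else 0} 1")
for k in range(0,16,8):print(";".join(R[k:k+8]))
```

```text
[613.8958 231.1335] 655.9655083004669
tcp [ 430.1 -265.1  225.5] yaw 165.95 z [ 0.011 -0.007 -1.   ] units [-1.43 13.15  1.36] n 13.3
turn units [-0.09  0.16 -5.39]
j [-0.55  0.14 -0.33  1.09  0.   -0.31] F [ 1.4 -0.8  0.5] gap 7.1 gf 0.0 t 16.32
-0.10 0.81 0 0 0 -0.4 1;-0.12 0.81 0 0 0 -0.4 1;-0.14 0.80 0 0 0 -0.4 1;-0.17 0.80 0 0 0 -0.4 1;-0.19 0.79 0 0 0 -0.4 1;-0.21 0.79 0 0 0 -0.4 1;-0.23 0.78 0 0 0 -0.4 1;-0.25 0.78 0 0 0 -0.4 1
-0.29 0.79 0 0 0 -0.4 1;-0.31 0.78 0 0 0 -0.4 1;-0.33 0.77 0 0 0 -0.4 1;-0.35 0.76 0 0 0 -0.4 1;-0.37 0.75 0 0 0 -0.4 1;-0.39 0.74 0 0 0 0 1;-0.39 0.74 0 0 0 0 1;-0.39 0.74 0 0 0 0 1
```

move_arm(series="-0.1 0.81 0 0 0 -0.4 1;-0.12 0.81 0 0 0 -0.4 1;-0.14 0.8 0 0 0 -0.4 1;-0.17 0.8 0 0 0 -0.4 1;-0.19 0.79 0 0 0 -0.4 1;-0.21 0.79 0 0 0 -0.4 1;-0.23 0.78 0 0 0 -0.4 1;-0.25 0.78 0 0 0 -0.4 1")

```text
clock: 16.98
tcp_pos: [520.2, -17.4, 217.5]
tool_rot: [0.0, 0.01, 1.0, -0.0]
contact_force: [-0.1, -0.3, -0.2]
finger_gap: -0.0
gripper_force: 0.0
```

move_arm(series="-0.29 0.79 0 0 0 -0.4 1;-0.31 0.78 0 0 0 -0.4 1;-0.33 0.77 0 0 0 -0.4 1;-0.35 0.76 0 0 0 -0.4 1;-0.37 0.75 0 0 0 -0.4 1;-0.39 0.74 0 0 0 0 1;-0.39 0.74 0 0 0 0 1;-0.39 0.74 0 0 0 0 1")

```text
clock: 17.65
tcp_pos: [617.0, 232.5, 217.3]
tool_rot: [0.0, -0.059, 0.998, -0.0]
contact_force: [0.0, -0.4, -0.5]
finger_gap: 0.1
gripper_force: 0.0
```

move_arm(series="0 0 0 0 0 -0.2 1;0 0 0 0 0 0 1;0 0 0 0 0 0 1")

```text
clock: 17.9
tcp_pos: [616.3, 230.6, 216.8]
tool_rot: [-0.0, -0.066, 0.998, -0.0]
contact_force: [0.8, -0.0, -0.4]
finger_gap: -0.4
gripper_force: 0.0
```

Run:
```python
from h import *;from station import *
c={n:camera(n) for n in("side","top")}
f=lambda i:cv2.resize(i,None,fx=4,fy=4,interpolation=cv2.INTER_CUBIC)
cv2.imwrite("pics/p4.png",np.hstack([f(c["side"]["img"][115:225,285:385]),f(c["top"]["img"][170:280,280:380])]))
to(get_obs(),[613.9,231.1,93],187.5)
```

```text
tcp [616.4 229.8 217.1] yaw -172.53 z [-0. -0. -1.] units [0.06 0.04 3.1 ] n 3.1
turn units [-0.   -0.   -0.01]
j [ 0.36  0.44  0.05  1.18 -0.    0.23] F [ 0.9 -0.1  0.5] gap -0.2 gf 0.0 t 18.0
```

View pics/p4.png

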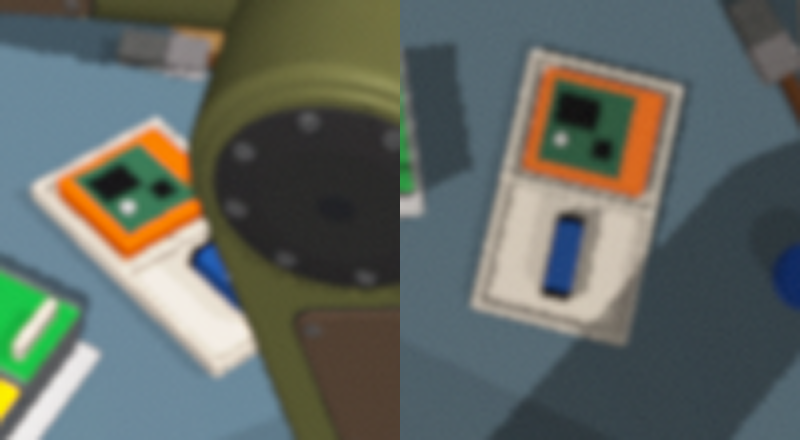

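The top crop shows the battery lying flat, centred in the empty half at (563,255). Now I'll lower behind the ridge and push the lid shut.

move_arm(series="0.05 0.03 0.6 0 0 0 1;0 0 0.7 0 0 0 1;0 0 0.7 0 0 0 1;0 0 0.7 0 0 0 1;0 0 0.35 0 0 0 1;0 0 0.05 0 0 0 1;0 0 0 0 0 0 1;0 0 0 0 0 0 1")

```text
clock: 18.67
tcp_pos: [615.3, 231.4, 94.3]
tool_rot: [0.001, -0.065, 0.998, 0.0]
contact_force: [0.7, -0.3, 0.6]
finger_gap: 0.1
gripper_force: 0.0
```

move_arm(series="0.25 0 0 0 0 0 1;0.25 0 0 0 0 0 1;0.2 0 0 0 0 0 1;0.2 0 0 0 0 0 1;0.25 0 0 0 0 0 1;0.25 0 0 0 0 0 1;0.25 0 0 0 0 0 1;0.25 0 0 0 0 0 1")

```text
clock: 19.33
tcp_pos: [539.9, 222.2, 94.1]
tool_rot: [0.002, -0.066, 0.998, 0.0]
contact_force: [2.9, -0.2, 2.6]
finger_gap: 0.0
gripper_force: 1.2
```

Run:
```python
from h import *;from station import *
to(get_obs(),[473,212.5,93],187.5)
```

```text
tcp [539.9 222.2  94.1] yaw -172.47 z [ 0.003  0.001 -1.   ] units [ 1.69 -0.02  0.02] n 1.7
turn units [0.01 0.05 0.01]
j [ 0.39  0.39 -0.32  0.86 -0.    0.26] F [ 2.9 -0.2  2.6] gap 0.0 gf 1.2 t 19.33
```

move_arm(series="0.25 0 0 0 0 0 1;0.25 0 0 0 0 0 1;0.25 0 0 0 0 0 1;0.25 0 0 0 0 0 1;0.2 0 0 0 0 0 1;0.1 0 0 0 0 0 1;0.1 0 0 0 0 0 1;0.1 0 0 0 0 0 1")

```text
clock: 20.0
tcp_pos: [479.4, 213.9, 92.6]
tool_rot: [-0.0, -0.066, 0.998, -0.0]
contact_force: [2.3, 0.8, -0.0]
finger_gap: -0.1
gripper_force: 1.0
```

move_arm(series="0.05 0 0 0 0 0 1;0.05 0 0 0 0 0 1;0.05 0 0 0 0 0 1;0 0 0 0 0 0 1")

```text
clock: 20.33
tcp_pos: [473.6, 213.1, 92.7]
tool_rot: [-0.0, -0.066, 0.998, -0.0]
contact_force: [0.3, 0.4, 0.2]
finger_gap: 0.3
gripper_force: 0.6
```

move_arm(series="0.05 0 0 0 0 0 1;0.05 0 0 0 0 0 1;0 0 0 0 0 0 1")

```text
clock: 20.58
tcp_pos: [473.3, 213.1, 93.3]
tool_rot: [0.003, -0.065, 0.998, -0.0]
contact_force: [11.1, 1.5, -8.2]
finger_gap: 0.4
gripper_force: 5.5
```

move_arm(series="0.04 0 0 0 0 0 1;0.04 0 0 0 0 0 1;0 0 0 0 0 0 1")

```text
clock: 20.83
tcp_pos: [473.1, 213.1, 93.9]
tool_rot: [0.006, -0.065, 0.998, -0.0]
contact_force: [18.1, 0.7, -12.6]
finger_gap: -0.1
gripper_force: 9.2
```

The lid is against its shut stop. Backing off, raising and checking.

move_arm(series="-0.3 0 0 0 0 0 1;-0.2 0 0 0 0 0 1;0 0 -0.6 0 0 0 1;0 0 -1 0 0 0 1;0 0 -1 0 0 0 1;0 0 -1 0 0 0 1;0 1 0 0 0 0 1;0 1 0 0 0 0 1")

```text
clock: 21.5
tcp_pos: [477.6, 294.3, 240.1]
tool_rot: [0.002, -0.064, 0.998, 0.001]
contact_force: [1.2, 0.3, -0.5]
finger_gap: 0.3
gripper_force: 0.0
```

move_arm(series="0 1 0 0 0 0 1;0 1 0 0 0 0 1;0 1 0 0 0 0 1;0 1 0 0 0 0 1;0 0 0 0 0 0 1;0 0 0 0 0 0 1;0 0 0 0 0 0 1")

```text
clock: 22.08
tcp_pos: [454.4, 452.2, 235.9]
tool_rot: [-0.001, -0.066, 0.998, -0.001]
contact_force: [-0.1, -0.3, 0.5]
finger_gap: 0.3
gripper_force: 0.0
```

Run:
```python
from h import *;from station import *
t=camera("top");s=camera("side")
cv2.imwrite("pics/p5.png",np.vstack([cv2.resize(t["img"][150:270,100:400],None,fx=2.6,fy=2.5),cv2.resize(s["img"][120:300,130:400],None,fx=2.889,fy=1.6)]) if 0 else np.hstack([cv2.resize(t["img"][140:260,165:365],None,fx=2,fy=2),cv2.resize(s["img"][160:280,190:390],None,fx=2,fy=2)]))
for n,c in(("top",t),("side",s)):
    m=mask(c["img"],"red",150);roi=np.zeros_like(m)
    if n=="top":roi[150:240,170:206]=255
    else:roi[200:290,170:270]=255
    r=cv2.minAreaRect(ray(c,blob(m&roi)[:,0],62)[:,:2].astype(np.float32));print(n,r)
to(get_obs(),[0,0,0])
```

```text
top ((503.3765869140625, 214.0318603515625), (121.80331420898438, 86.1167221069336), 7.217584133148193)
side ((502.0938720703125, 217.97122192382812), (124.78553009033203, 86.14824676513672), 7.124851226806641)
tcp [455.1 451.4 236.6] yaw -172.52 z [-0.001 -0.001 -1.   ] units [12.74 -9.7   5.94] n 17.1
j [ 0.78  0.4   0.04  1.21 -0.    0.65] F [-0.1 -0.6 -0.2] gap -0.2 gf 0.0 t 22.18
```

View pics/p5.png

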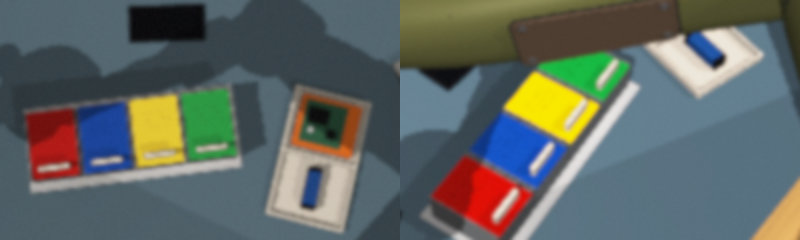

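All four lids are shut, with the red lid within 0.3 mm of where it was measured at the start. The battery lies flat in the empty tray half (312,187).

```bash
python3 -c "
from station import *
print(job_done())"
```

```text
the job is handed in; nothing more can be done
None
```

The battery pack lies flat in the tray's empty half, the red lid is fully shut again, the other three lids stayed shut, and the job was handed in at about 22 s.

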